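# Blank off the bench's quick coupler

### The job

Close the quick coupler on the bench with its blanking plug: draw the coupler's spring sleeve back and park it, press the plug from the wooden block gently home into the coupler until it is fully seated, then unpark the sleeve and let it spring all the way forward so that it locks the plug. Do not force the plug, and leave the jar, the pot and the tin where they stand.

Things in the scene. Friction and masses are not known exactly. Their poses are not given: they have to be found in the camera images.
- coupler: Steel quick-coupler socket bolted to the bench, mouth up. Origin: centre of the underside of its 90x90x10 mm foot, on the bench; z up along the socket's axis. Above the foot stands a 34 mm tube with a ribbed spring sleeve round it. A feed stub points along +x (54 mm from the axis, 33 mm high). Pressing the plug on the coupler with more than 30 N damages the seat.
- coupler_mouth (a point): Centre of the mouth, 93 mm above the bench; z up along the axis. Bore 26 mm across, flared to 32 mm over its top 5 mm. The rigid seat that stops the plug's nose lies at an unknown depth, 30 to 39 mm below the mouth, and can only be felt. Over the last 9 mm the nose pushes a valve poppet that drags with a steady 6 N, holds the plug's weight and does not spring back.
- coupler_bore (a point): Point on the axis 20 mm below the mouth. Inside, with the sleeve forward, three dogs bar the bore and stop the plug about 14 mm short of the seat; with the sleeve back they are clear. As the sleeve springs forward the dogs enter the plug's groove, but only if the plug is within 0.7 mm of the seat: else the sleeve sticks half way.
- coupler_pin (a point): Outer end of the 5 mm parking pin, which stands out of the tube towards the coupler's -x, 54 mm above the bench and 27 mm from the axis, through the J-slot of the sleeve.
- sleeve_top (a point): Centre of the upper rim of the ribbed aluminium sleeve; z up along the axis. Sleeve 50 mm across outside, 37 mm inside, 48 mm tall; its upper 20 mm is a full ring to grip. Rim 98 mm above the bench when forward, 82 mm parked, 77.5 mm fully back.
- sleeve_back (a joint): How far the sleeve is drawn back (down, towards the foot), m: 0 forward (as found), 0.0205 fully back at a rigid stop. A spring pushes it forward (up): 7 N at 0, 13 N fully back.
- sleeve_turn (a joint): Turn of the sleeve, rad, anticlockwise from above: 0 as found, 0.66 at the stop. It turns only when 17.5 mm or more back. To park: draw back about 19 mm, turn to 0.5 or more, let it rise; it rests 16 mm back, its ledge hooked under the pin behind a 1.5 mm lip. To unpark: draw back to about 19 mm again, turn clockwise to below 0.08, let go: it springs forward.
- plug: Loose steel blanking plug, round, 60 mm long, about 180 g, standing nose down in the drilled block. Origin: centre of the nose end; z along its axis towards the head. Nose 24 mm across, 40 mm long, with a 15 mm thick groove 9 to 15 mm from its end; head 30 mm across, from 40 to 60 mm.
- plug_head (a point): Middle of the plug's head, on its axis, 50 mm from the nose end.
- block: Fixed wooden block 70x70x34 mm, origin at the centre of its underside, with a hole 26.5 mm across and 28 mm deep in which the plug stands; the underside of the plug's head is then 12 mm above the block.
- nail_jar: Bystander: nail jar 63 mm across, 76 mm tall; origin under its centre.
- glue_pot: Bystander: brown pot 70 mm across, 62 mm tall; origin under its centre.
- tin_wax: Bystander: low round tin 71 mm across, 24 mm tall; origin under its centre.
Mind the look-alikes: they are no part of the job. Several things have the shape of the plug; the one meant has the colours described above.

How it is judged:
By the outcome, as a careful person would: the job done as asked, in the order asked, and still so for the second after the job is handed in, with the robot touching nothing.
It also fails if it takes over 69 s, if anything falls off the work surface, if the arm or the gripper's body presses on something with over 40 N, if the wrist force passes 120 N, or if a joint passes its speed limit or range.

### The arm

A 6-joint arm with a two-finger parallel gripper is mounted at the origin on a cart in front of the work surface, level with it; the furniture and walls round the work are solid. World frame = base frame: x ahead of the robot, y to its left, z up, the work surface at z = 0. Lengths are in mm, angles in rad, forces in N, time in s.
With the tool pointing down it reaches from about 300 to 775 mm from the base axis. Payload 14.6 kg.
Tool frame: the origin (TCP) lies between the finger pads; the fingertips stand 19 mm ahead of it and the grasp point (between the pads) is the TCP; z points along the fingers, y is the line along which they close (so a half turn about z gives the same grasp; the last joint's range is limited). The gripper opens to 94 mm and grips with 3 to 60 N. Pads are 16 mm wide; open, the fingers measure 119 mm over their backs; the gripper's body (75 mm by 177 mm) begins 78 mm behind the grasp point.
Start: joints at [1.224, 0.3, 1.521, -0, 1.321, -0.067], TCP at [151.887, 528.601, 203.946] pointing down, gripper open.
Joint ranges: [-3.03, 3.03], [-0.79, 2.21], [0.23, 2.52], [-1.04, 4.18], [0, 3.07], [-2.55, 2.55]. Speed limits (rad/s): [2.22, 2.22, 2.57, 3.14, 3.14, 3.14].

### API

Orientations are given as [roll, pitch, yaw] about the fixed x, y, z axes, in that order (R = Rz(yaw) Ry(pitch) Rx(roll)).
In Python, from cell import monitor, imaging, job, find_in, trace gives the robot as it stands. The module is installed in compiled form; this text tells all that it offers.
- The arm moves only by the tool arm_command, never from a script. Its argument "steps" is a list of rows, each a list of 5 numbers: the opening, from 0 (shut) to 1 (fully open), then the shift along the tool's x, y, z in mm, then the turn about the tool's z in degrees. In form: [[gripper, dx, dy, dz, turn], ...]. A call has 1 to 20 rows; each row is the pose to reach, as a shift and turn from the pose commanded when the call began, along the tool's axes at that moment; what a row does not reach only later rows make up. A row lasts 1/8 s, in which the tool goes at most 62.5 mm and 10.7 degrees, less where a joint would pass 70% of its speed; a pose out of reach is approached as far as the arm can. A call with a gripper value outside its range is refused whole. The fingers move at their own pace and stop on an object; "force" is the grip in N (left out, the last holds). Time passes only in rows, so rows that repeat a pose let the fingers close. It gives the time, the measured TCP pose, the force, the opening and the grip force at its end, in the units of the state.
- monitor.read_state(): the state, without advancing time (a new reading comes with each control period).
- imaging.camera(name): name is "side" or "top"; returns a dict with "img" (400x640x3 uint8, red, green, blue), "mtx" (3x3 intrinsics, pixels), "D" ([k1, k2, p1, p2, k3] as OpenCV has them; the pictures are not rectified), "view" (4x4, takes a point from world to camera coordinates). Camera axes: x right, y down, z forward; pixel columns grow to the right and rows downward; lengths in mm; the calibration is good to about 2 mm. A picture is of the moment at which its call begins. There is no depth.
- job.sign_off(): hands the job in; it is judged then, once.
Trained networks look in a picture, given as the dict that the camera call returned (one of the last four; its "shot" number tells which), for a name from the list of things; names that differ only in an ending like _2 or _b are one class to them, and where a whole thing is asked for, a point or a joint stands for the part that bears it (a point fixed in the world has none). Each returns a list of dicts, best first, with "p" (0 to 1); they miss things now and then, are a little off and sometimes report something else, mostly with a low value. They report only what shows in the picture. A call takes as long as a camera call. They do not tell look-alikes from the thing itself.
- find_in(picture, target): "rect" ([centre column, centre row, width, height] in pixels, round what is visible of it).
- trace(picture, target): "region" (400x640 bool, what is visible of it) and "rect" ([centre column, centre row, width, height] in pixels, round what is visible of it).
The state is a dict: "clock": time; "joints": joint angles; "qd": joint speeds; "effort": joint torques, N m; "eef_pos": TCP position; "eef_rot": TCP orientation; "wrist_force": force on the tool from outside, world axes, zero at the start; "moment": the same for the moment, N m; "finger_gap": finger opening in mm; "finger_force": force on a finger pad.
Only numpy, scipy, OpenCV 4.12 (cv2) and the standard library are available. Lean on these libraries where they do the work, as an engineer would, in place of code of your own. Each camera call takes 0.05 s, during which the arm holds its last target. There are 200 camera calls.

## Working session

There is one attempt and no reset: what is moved stays moved. The work goes in short steps, Python scripts to look and compute and a tool call to move; the robot and the scene stay as the last step left them, time stands still between calls to the robot, and variables do not carry over. Pictures are saved under pics/ and viewed, at most 10 in all, crops included, and the job is handed in when it is done.

Besides the shell and the picture viewer there is one more tool, called after "Request:" as a command line: name --pt "numbers of a row" for each row, then --argument value for the rest. arm_command: Moves the arm, as the interface text tells. Its arguments: {"type":"object","properties":{"steps":{"type":"array","items":{"type":"array","items":{"type":"number"}}},"force":{"type":"number"}},"required":["steps"]}

```bash
mkdir -p pics; cat > h.py <<'E'
import numpy as np, cv2
from cell import monitor, imaging, job, find_in, trace
def ray(c,uv):
    p=cv2.undistortPoints(np.array([[uv]],float),np.array(c["mtx"]),np.array(c["D"],float))[0,0]
    V=np.array(c["view"]);R=V[:3,:3];o=-R.T@V[:3,3];d=R.T@np.array([p[0],p[1],1]);return o,d/np.linalg.norm(d)
def atz(c,uv,z):
    o,d=ray(c,uv);return o+d*(z-o[2])/d[2]
def proj(c,P):
    V=np.array(c["view"]);r=cv2.Rodrigues(V[:3,:3])[0]
    return cv2.projectPoints(np.array(P,float).reshape(-1,1,3),r,V[:3,3].copy(),np.array(c["mtx"]),np.array(c["D"],float))[0][:,0]
E
python3 - <<'E'
from h import *
for n in("top","side"):
    c=imaging.camera(n);cv2.imwrite(f"pics/{n}1.png",c["img"][:,:,::-1])
    print(n,ray(c,(320,200)))
    for t in("coupler","plug","block","sleeve_top","plug_head","coupler_mouth","coupler_pin","nail_jar","glue_pot","tin_wax"):
        try:
            print(t,[(np.round(r["rect"]).tolist(),round(r["p"],2)) for r in find_in(c,t)])
        except Exception as e: print(t,e)
s=monitor.read_state();print(s)
E
```

```text
top (array([ 460.18221643,  120.0421477 , 1015.5333437 ]), array([ 0.06540632,  0.03915563, -0.99709019]))
coupler [([366.0, 199.0, 40.0, 42.0], 0.88)]
plug [([249.0, 260.0, 18.0, 15.0], 0.45)]
block [([294.0, 222.0, 35.0, 36.0], 0.55)]
sleeve_top [([370.0, 200.0, 25.0, 28.0], 0.78)]
plug_head [([248.0, 260.0, 20.0, 15.0], 0.63), ([290.0, 220.0, 8.0, 11.0], 0.52)]
coupler_mouth [([367.0, 202.0, 35.0, 42.0], 0.7)]
coupler_pin [([367.0, 200.0, 37.0, 39.0], 0.86)]
nail_jar [([325.0, 124.0, 29.0, 33.0], 0.65), ([367.0, 201.0, 38.0, 44.0], 0.4)]
glue_pot [([408.0, 119.0, 27.0, 36.0], 0.81)]
tin_wax [([345.0, 258.0, 29.0, 26.0], 0.59), ([368.0, 200.0, 34.0, 42.0], 0.21)]
side (array([ 157.40342218, -397.5878495 ,  681.6328408 ]), array([ 0.42118836,  0.60090072, -0.67935166]))
coupler [([342.0, 247.0, 63.0, 65.0], 0.9)]
plug [([272.0, 196.0, 12.0, 20.0], 0.8), ([455.0, 229.0, 40.0, 41.0], 0.54)]
block [([275.0, 210.0, 45.0, 41.0], 0.8)]
sleeve_top [([343.0, 232.0, 24.0, 39.0], 0.7), ([267.0, 266.0, 38.0, 31.0], 0.42), ([382.0, 177.0, 34.0, 44.0], 0.38)]
plug_head [([212.0, 192.0, 17.0, 27.
[... 334 characters left out ...]
, 39.0, 36.0], 0.58)]
{'clock': 1.1, 'joints': array([ 1.22440263e+00,  2.99886165e-01,  1.52101000e+00,  8.27432031e-06,
        1.32070416e+00, -6.66193417e-02]), 'qd': array([-0.00037955, -0.00233615, -0.00124897,  0.00023025,  0.00029781,
       -0.00033449]), 'effort': array([-4.17941010e-04, -5.31662464e+01, -3.52912831e+01,  7.07926182e-02,
        2.13979650e-02,  4.42301342e-06]), 'eef_pos': array([151.88225065, 528.59771246, 203.94893844]), 'eef_rot': array([-3.14158553e+00, -8.51009811e-06,  2.86181625e+00]), 'wrist_force': array([ 0.23896528,  0.36440371, -0.40586746]), 'moment': array([ 0.0492867 , -0.00148957,  0.00438293]), 'finger_force': 0.0, 'finger_gap': 94.09939383380991}
```

View pics/top1.png

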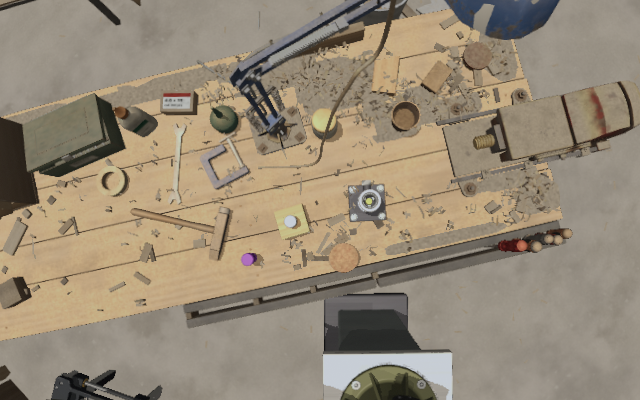

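View pics/side1.png

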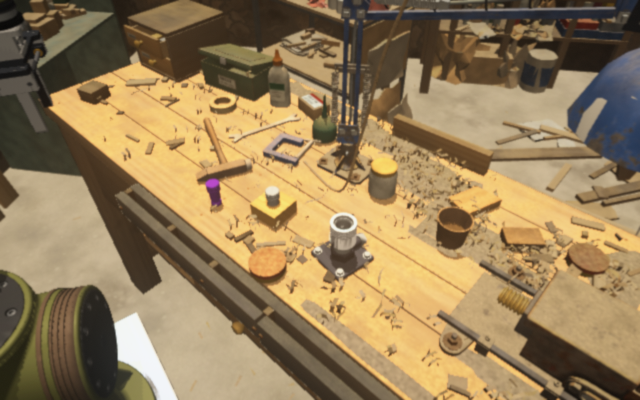

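```bash
python3 - <<'E'
from h import *
a=cv2.imread("pics/top1.png");b=cv2.imread("pics/side1.png")
f=lambda i,x,y,s:cv2.resize(i[y:y+s,x:x+s],(390,290 if 0 else 390),interpolation=cv2.INTER_CUBIC)
t=np.hstack([f(a,340,172,56),f(b,308,207,78)])
cv2.imwrite("pics/c1.png",t)
t=np.hstack([f(a,266,196,52),f(b,244,175,65)])
cv2.imwrite("pics/c2.png",t)
E
```

```text
(no output)
```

View pics/c1.png

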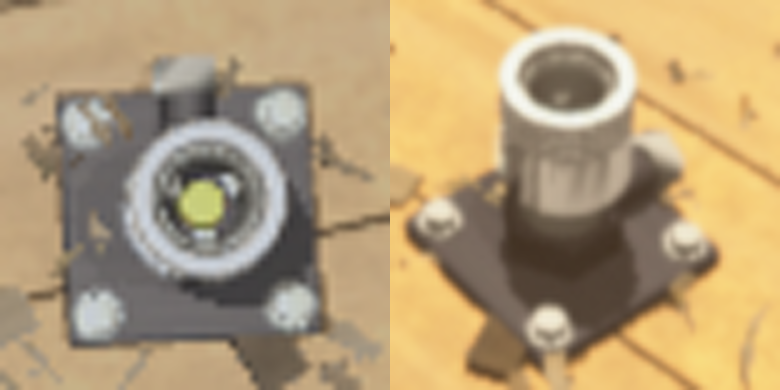

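View pics/c2.png

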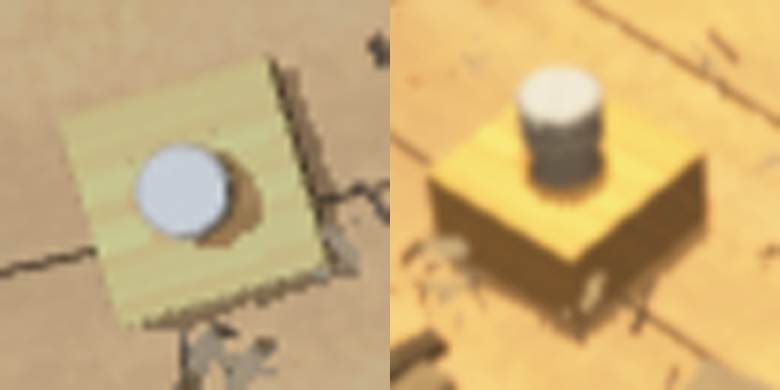

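```bash
python3 - <<'E'
from h import *
T=imaging.camera("top");S=imaging.camera("side")
print("sleeve",atz(T,(369.15,200.3),98),atz(S,(343.0,222.4),98))
print("plug",atz(T,(289.9,220.97),66),atz(S,(271.9,190.6),66))
k=lambda u,v:atz(T,(340+u/6.964-.43,172+v/6.964-.43),10)
P=[k(58,95),k(308,85),k(325,330),k(72,345)];print(np.round(P,1),np.mean(P,0))
print("stub",atz(T,(340+186/6.964-.43,172+62/6.964-.43),33), "blk c", [atz(T,(266+u/7.5-.43,196+v/7.5-.43),34).round(1) for u,v in((62,122),(268,60),(322,262),(125,325))])
# subpixel edge fit by silhouette residuals
for n,uv,z in(("jar",(325,124),76),("pot",(405,116),62),("tin",(343,258),24),("purple",(249,260),60)): print(n,atz(T,uv,z).round())
E
```

```text
sleeve [518.56438315  45.84621775  98.        ] [518.57540625  45.41840836  98.        ]
plug [474.3944474  227.62692433  66.        ] [474.74953048 228.34201998  66.        ]
[[562.   90.5  10. ]
 [564.6   2.   10. ]
 [477.9  -2.4  10. ]
 [473.6  86.6  10. ]] [519.51761517  44.16167904  10.        ]
stub [570.63551831  46.71632088  33.        ] blk c [array([497.1, 270. ,  34. ]), array([516.4, 203.6,  34. ]), array([451.7, 186.7,  34. ]), array([432.1, 249.8,  34. ])]
jar [700. 144.  76.]
pot [720. -46.  62.]
tin [385. 105.  24.]
purple [384. 325.  60.]
```

Request:
arm_command --pt "1 -486 -363 0 0" --pt "1 -486 -363 0 0" --pt "1 -486 -363 0 0" --pt "1 -486 -363 0 0" --pt "1 -486 -363 0 0" --pt "1 -486 -363 0 0" --pt "1 -486 -363 0 0" --pt "1 -486 -363 0 0" --pt "1 -486 -363 0 0" --pt "1 -486 -363 0 0" --pt "1 -486 -363 0 0" --pt "1 -486 -363 0 0" --pt "1 -486 -363 0 0" --pt "1 -486 -363 0 0" --pt "1 -486 -363 0 0" --pt "1 -486 -363 0 0" --force 40

```text
clock: 3.2
eef_pos: [518.7, 45.7, 204.1]
eef_rot: [3.142, 0.0, 2.862]
wrist_force: [0.0, 0.0, -0.0]
finger_gap: 93.7
finger_force: 0.0
```

Request:
arm_command --pt "1 0 0 40 0" --pt "1 0 0 80 0" --pt "1 0 0 105 0" --pt "1 0 0 114 0" --pt "0.7 0 0 114 0" --pt "0.6 0 0 114 0" --pt "0.56 0 0 114 0" --pt "0.54 0 0 114 0" --pt "0.53 0 0 114 0" --pt "0.53 0 0 114 0" --force 40

```text
clock: 4.45
eef_pos: [519.0, 45.8, 90.2]
eef_rot: [3.141, 0.001, 2.862]
wrist_force: [0.9, 3.6, 1.9]
finger_gap: 50.1
finger_force: 7.3
```

Request:
arm_command --pt "0.4 0 0 0 0" --pt "0.3 0 0 0 0" --pt "0.3 0 0 0 0" --pt "0.3 0 0 0 0" --force 40

```text
clock: 4.95
eef_pos: [519.0, 45.8, 90.2]
eef_rot: [3.141, 0.001, 2.862]
wrist_force: [0.8, 6.7, 3.6]
finger_gap: 49.2
finger_force: 40.0
```

Request:
arm_command --pt "0.3 0 0.1 4 0" --pt "0.3 0 0.2 8 0" --pt "0.3 0 0.2 12 0" --pt "0.3 0 0.2 16 0" --pt "0.3 0 0.2 18 0" --pt "0.3 0 0.2 19 0" --pt "0.3 0 0.2 19.3 0" --pt "0.3 0 0.2 19.3 0"

```text
clock: 5.95
eef_pos: [519.2, 45.8, 71.4]
eef_rot: [3.141, 0.001, 2.862]
wrist_force: [-1.1, 3.9, 9.6]
finger_gap: 49.0
finger_force: 40.0
```

Request:
arm_command --pt "0.3 0 0 0.2 -6" --pt "0.3 0 0 0.2 -12" --pt "0.3 0 0 0.2 -18" --pt "0.3 0 0 0.2 -24" --pt "0.3 0 0 0.2 -29" --pt "0.3 0 0 0.2 -33" --pt "0.3 0 0 0.2 -33"

```text
clock: 6.82
eef_pos: [519.1, 45.6, 71.2]
eef_rot: [-3.141, 0.001, -2.844]
wrist_force: [-1.6, 3.1, 9.8]
finger_gap: 48.8
finger_force: 40.0
```

Request:
arm_command --pt "0.3 0 0 -1.5 0" --pt "0.3 0 0 -2.6 0" --pt "0.3 0 0 -2.6 0"

```text
clock: 7.2
eef_pos: [519.1, 45.6, 73.8]
eef_rot: [-3.141, 0.001, -2.845]
wrist_force: [-1.2, 2.1, 8.9]
finger_gap: 49.0
finger_force: 40.0
```

```bash
python3 -c "
from h import *
s=monitor.read_state();print(s['moment'],s['wrist_force'],s['eef_pos'])"
```

```text
[ 0.62815191  0.37169427 -0.0327104 ] [-1.16843277  2.13201587  8.86962191] [519.12363536  45.62789787  73.79417313]
```

Request:
arm_command --pt "0.6 0 0 0 0" --pt "0.8 0 0 0 0" --pt "1 0 0 0 0" --pt "1 0 0 0 0" --pt "1 0 0 -50 0" --pt "1 0 0 -80 0" --pt "1 0 0 -80 0"

```text
clock: 8.07
eef_pos: [519.7, 45.7, 155.0]
eef_rot: [-3.14, 0.004, -2.845]
wrist_force: [0.2, -0.3, -1.3]
finger_gap: 94.4
finger_force: 0.0
```

```bash
python3 - <<'E'
from h import *
s=monitor.read_state();print(s['eef_pos'],s['eef_rot'],s['wrist_force'])
b=imaging.camera("side")["img"][:,:,::-1]
cv2.imwrite("pics/c3.png",cv2.resize(b[180:300,270:420],(750,600),interpolation=cv2.INTER_CUBIC))
E
```

```text
[519.71004792  45.703476   155.02351791] [-3.14048815  0.00370535 -2.84544172] [ 0.19287811 -0.28908151 -1.33877458]
```

View pics/c3.png

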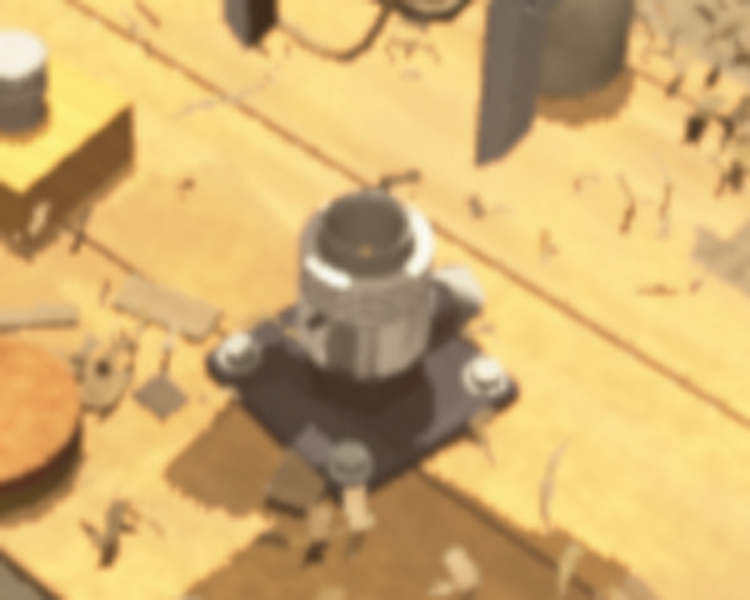

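Request:
arm_command --pt "1 -3 60 0 0" --pt "1 -7 120 0 0" --pt "1 -10 170 0 0" --pt "1 -10 187.5 0 0" --pt "1 -10 187.5 0 0" --pt "1 -10 187.5 0 0" --pt "1 -10 187.5 0 0"

```text
clock: 9.0
eef_pos: [474.1, 226.8, 153.0]
eef_rot: [-3.141, -0.0, -2.847]
wrist_force: [-0.1, 0.9, -0.0]
finger_gap: 94.0
finger_force: 0.0
```

Request:
arm_command --pt "1 -0.7 1 40 0" --pt "1 -0.7 1 75 0" --pt "1 -0.7 1 86 0" --pt "0.7 -0.7 1 86 0" --pt "0.5 -0.7 1 86 0" --pt "0.4 -0.7 1 86 0" --pt "0.36 -0.7 1 86 0" --pt "0.34 -0.7 1 86 0" --pt "0.33 -0.7 1 86 0" --pt "0.33 -0.7 1 86 0" --force 30

```text
clock: 10.25
eef_pos: [474.0, 229.1, 67.1]
eef_rot: [3.142, -0.0, -2.845]
wrist_force: [0.4, 0.2, 0.2]
finger_gap: 31.7
finger_force: 0.0
```

Request:
arm_command --pt "0.36 0 -1.1 0 0" --pt "0.3 0 -1.1 0 0" --pt "0.2 0 -1.1 0 0" --pt "0.2 0 -1.1 0 0" --pt "0.2 0 -1.1 0 0" --force 30

```text
clock: 10.88
eef_pos: [474.3, 228.1, 67.0]
eef_rot: [-3.142, -0.0, -2.845]
wrist_force: [-0.3, 1.1, -0.2]
finger_gap: 18.8
finger_force: 0.0
```

```bash
python3 - <<'E'
from h import *
s=monitor.read_state();print(s['eef_pos'],s['eef_rot'],s['wrist_force'],s['finger_gap'])
S=imaging.camera("side");b=S["img"][:,:,::-1]
t=imaging.camera("top")["img"][:,:,::-1]
cv2.imwrite("pics/c4.png",np.hstack([cv2.resize(b[130:250,220:320],(400,480),interpolation=cv2.INTER_CUBIC),cv2.resize(t[160:280,240:340],(400,480),interpolation=cv2.INTER_CUBIC)]))
print(proj(S,[s['eef_pos'],[474.5,228,66]]))
E
```

```text
[474.33196013 228.06535023  67.04844429] [-3.14158123e+00 -1.41515507e-05 -2.84543015e+00] [-0.30629738  1.13284625 -0.16609606] 18.750915028777367
[[271.75530575 190.37104841]
 [271.88088244 190.7358504 ]]
```

View pics/c4.png

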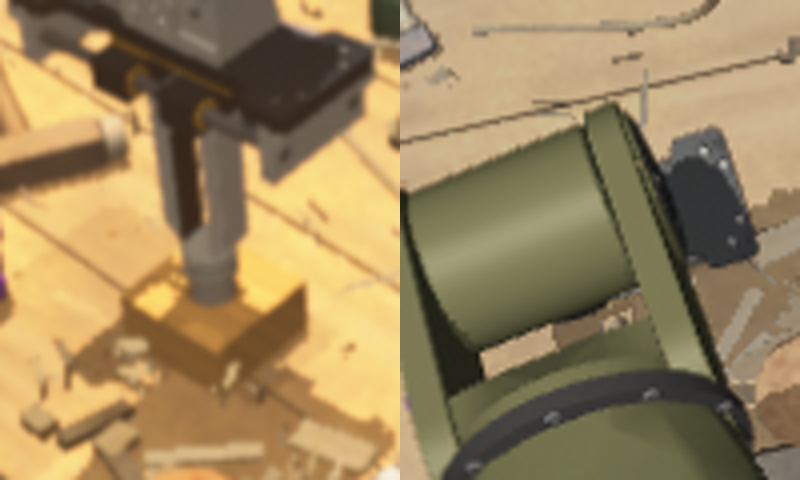

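```bash
python3 - <<'E'
from h import *
S=imaging.camera("side");y=np.array([-.2918,.9565,0]);x=np.array([-.9565,-.2918,0])
c=np.array([474.3,228.1,0])
for z in(48,67):
  for a in(-22,-9.4,9.4,22):
    print(z,a,[((proj(S,[c+a*y+b*x+[0,0,z]])[0]-[220,130])*4).round().tolist() for b in(-8,8)])
print("plug",[((proj(S,[[474.5,228,z]])[0]-[220,130])*4).round() for z in(34,46,66)])
b=S["img"][:,:,::-1]
cv2.imwrite("pics/c5.png",cv2.resize(b[170:215,245:305],(800,600),interpolation=cv2.INTER_CUBIC))
E
```

```text
48 -22 [[251.0, 278.0], [231.0, 294.0]]
48 -9.4 [[233.0, 268.0], [213.0, 284.0]]
48 9.4 [[207.0, 253.0], [186.0, 270.0]]
48 22 [[189.0, 244.0], [169.0, 260.0]]
67 -22 [[249.0, 251.0], [228.0, 267.0]]
67 -9.4 [[231.0, 241.0], [210.0, 257.0]]
67 9.4 [[204.0, 226.0], [183.0, 242.0]]
67 22 [[186.0, 217.0], [165.0, 233.0]]
plug [array([212., 288.]), array([210., 271.]), array([208., 243.])]
```

View pics/c5.png

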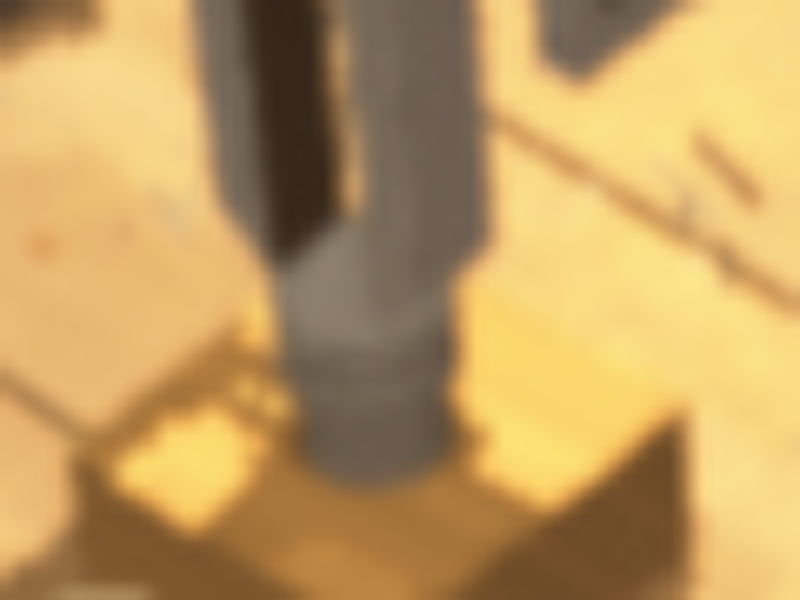

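Request:
arm_command --pt "0.6 0 0 0 0" --pt "0.6 0 0 0 0" --pt "0.6 0 0 0 0" --pt "0.6 0 0 6 0" --pt "0.6 0 0 11 0" --pt "0.6 0 0 16 0" --pt "0.5 0 0 17 0" --pt "0.35 0 0 17 0" --pt "0.28 0 0 17 0" --pt "0.28 0 0 17 0" --pt "0.28 0 0 17 0" --force 30

```text
clock: 12.4
eef_pos: [474.4, 228.1, 50.2]
eef_rot: [3.142, 0.0, -2.845]
wrist_force: [-0.1, 0.4, 0.2]
finger_gap: 29.3
finger_force: 30.0
```

Request:
arm_command --pt "0.28 0 0 -15 0" --pt "0.28 0 0 -55 0" --pt "0.28 0 0 -100 0" --pt "0.28 0 0 -110 0" --pt "0.28 3 -40 -110 0" --pt "0.28 6 -90 -110 0" --pt "0.28 9 -140 -110 0" --pt "0.28 10.8 -175 -110 0" --pt "0.28 10.8 -187.3 -110 0" --pt "0.28 10.8 -187.3 -110 0" --pt "0.28 10.8 -187.3 -110 0" --pt "0.28 10.8 -187.3 -110 0" --pt "0.28 10.8 -187.3 -110 0"

```text
clock: 14.02
eef_pos: [518.6, 46.3, 160.1]
eef_rot: [3.142, 0.0, -2.845]
wrist_force: [-0.0, 0.2, -1.0]
finger_gap: 29.4
finger_force: 30.0
```

```bash
python3 - <<'E'
from h import *
s=monitor.read_state();print(s['eef_pos'],s['eef_rot'],s['wrist_force'],s['moment'],s['finger_gap'])
S=imaging.camera("side");b=S["img"][:,:,::-1]
p=s['eef_pos']
o=np.array([300,150])
print([((proj(S,[[p[0],p[1],p[2]+d]])[0]-o)*6).round() for d in(-44,-4,16)],[((proj(S,[[518.7,45.8,z]])[0]-o)*6).round() for z in(82,93)])
cv2.imwrite("pics/c6.png",cv2.resize(b[150:250,300:400],(600,600),interpolation=cv2.INTER_CUBIC))
E
```

```text
[518.58287228  46.33515099 160.08239663] [ 3.14157826e+00  7.65107131e-05 -2.84458170e+00] [-0.03156471  0.21688683 -1.04708808] [-0.01023318  0.04679413  0.01671579] 29.443329088818047
[array([258., 390.]), array([262., 292.]), array([264., 240.])] [array([256., 470.]), array([257., 445.])]
```

View pics/c6.png

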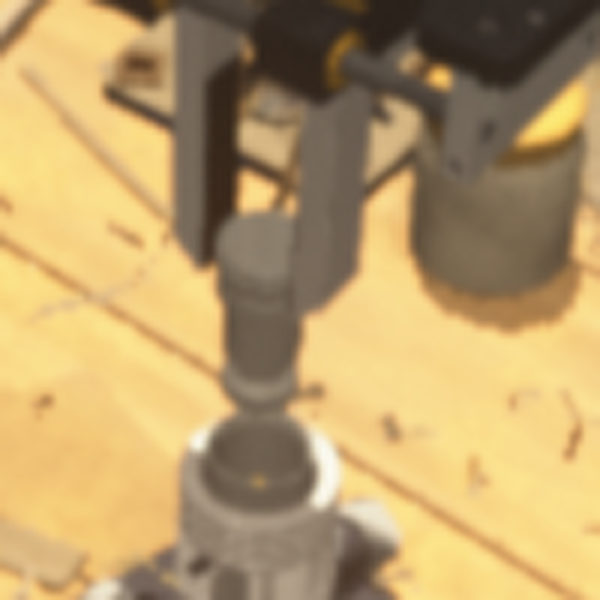

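Request:
arm_command --pt "0.28 0 -0.5 10 0" --pt "0.28 0 -0.5 20 0" --pt "0.28 0 -0.5 23 0" --pt "0.28 0 -0.5 26 0" --pt "0.28 0 -0.5 28 0" --pt "0.28 0 -0.5 30 0" --pt "0.28 0 -0.5 30 0" --force 30

```text
clock: 14.95
eef_pos: [518.8, 45.3, 130.0]
eef_rot: [-3.142, -0.0, -2.845]
wrist_force: [0.0, 0.2, -1.4]
finger_gap: 29.3
finger_force: 30.0
```

Request:
arm_command --pt "0.28 0 0 3 0" --pt "0.28 0 0 6 0" --pt "0.28 0 0 9 0" --pt "0.28 0 0 11 0" --pt "0.28 0 0 13 0" --pt "0.28 0 0 13 0"

```text
clock: 15.7
eef_pos: [518.8, 45.3, 116.9]
eef_rot: [3.142, -0.0, -2.845]
wrist_force: [-0.3, -0.0, -1.9]
finger_gap: 28.9
finger_force: 30.0
```

Request:
arm_command --pt "0.28 0 0 1 0" --pt "0.28 0 0 2 0" --pt "0.28 0 0 3 0" --pt "0.28 0 0 4 0" --pt "0.28 0 0 4 0"

```text
clock: 16.32
eef_pos: [519.0, 45.3, 113.3]
eef_rot: [-3.141, 0.001, -2.845]
wrist_force: [-0.0, 0.2, 3.2]
finger_gap: 29.1
finger_force: 30.0
```

Request:
arm_command --pt "0.28 0 0 1 0" --pt "0.28 0 0 2 0" --pt "0.28 0 0 3 0" --pt "0.28 0 0 4 0" --pt "0.28 0 0 4 0"

```text
clock: 16.95
eef_pos: [518.8, 45.2, 108.9]
eef_rot: [3.142, -0.0, -2.845]
wrist_force: [0.6, -0.0, 2.6]
finger_gap: 29.2
finger_force: 30.0
```

Request:
arm_command --pt "0.28 0 0 0.5 0" --pt "0.28 0 0 1 0" --pt "0.28 0 0 1 0" --force 18

```text
clock: 17.32
eef_pos: [518.8, 45.3, 108.0]
eef_rot: [-3.142, -0.0, -2.845]
wrist_force: [0.3, 0.2, 3.2]
finger_gap: 29.3
finger_force: 18.0
```

Request:
arm_command --pt "0.28 0 0 0.5 0" --pt "0.28 0 0 1 0" --pt "0.28 0 0 1 0"

```text
clock: 17.7
eef_pos: [518.8, 45.3, 107.0]
eef_rot: [-3.142, -0.0, -2.845]
wrist_force: [0.3, 1.3, 2.5]
finger_gap: 29.2
finger_force: 18.0
```

Request:
arm_command --pt "0.28 0 0 0.4 0" --pt "0.28 0 0 0.7 0" --pt "0.28 0 0 0.7 0"

```text
clock: 18.08
eef_pos: [518.8, 45.3, 106.3]
eef_rot: [3.142, -0.0, -2.845]
wrist_force: [0.5, -0.1, 4.0]
finger_gap: 29.3
finger_force: 18.0
```

Request:
arm_command --pt "0.28 0 0 0.4 0" --pt "0.28 0 0 0.7 0" --pt "0.28 0 0 0.7 0"

```text
clock: 18.45
eef_pos: [518.8, 45.3, 105.6]
eef_rot: [-3.142, -0.0, -2.845]
wrist_force: [0.4, 1.1, 3.3]
finger_gap: 29.6
finger_force: 18.0
```

Request:
arm_command --pt "0.28 0 0 0.3 0" --pt "0.28 0 0 0.5 0" --pt "0.28 0 0 0.5 0"

```text
clock: 18.82
eef_pos: [518.8, 45.3, 105.1]
eef_rot: [3.142, -0.0, -2.845]
wrist_force: [0.2, -0.1, 3.8]
finger_gap: 29.4
finger_force: 18.0
```

Request:
arm_command --pt "0.28 0 0 0.3 0" --pt "0.28 0 0 0.5 0" --pt "0.28 0 0 0.5 0"

```text
clock: 19.2
eef_pos: [519.0, 45.3, 104.9]
eef_rot: [-3.142, 0.0, -2.845]
wrist_force: [-0.5, -0.3, 7.4]
finger_gap: 29.2
finger_force: 18.0
```

Request:
arm_command --pt "0.28 0 0 0.3 0" --pt "0.28 0 0 0.5 0" --pt "0.28 0 0 0.5 0"

```text
clock: 19.58
eef_pos: [519.2, 45.4, 104.8]
eef_rot: [-3.141, 0.001, -2.845]
wrist_force: [-0.5, -0.0, 9.7]
finger_gap: 29.5
finger_force: 18.0
```

Request:
arm_command --pt "0.28 0 0 0.4 0" --pt "0.28 0 0 0.7 0" --pt "0.28 0 0 0.7 0"

```text
clock: 19.95
eef_pos: [519.5, 45.5, 104.8]
eef_rot: [-3.141, 0.002, -2.845]
wrist_force: [-3.5, 0.6, 16.5]
finger_gap: 29.3
finger_force: 18.1
```

Request:
arm_command --pt "0.28 0 0 -0.6 0" --pt "0.28 0 0 -1.2 0" --pt "0.5 0 0 -1.4 0" --pt "0.8 0 0 -1.4 0" --pt "1 0 0 -1.4 0" --pt "1 0 0 -1.4 0" --pt "1 0 0 -1.4 0"

```text
clock: 20.82
eef_pos: [518.8, 45.3, 104.8]
eef_rot: [3.142, -0.0, -2.845]
wrist_force: [0.0, 0.1, 1.0]
finger_gap: 76.0
finger_force: 0.0
```

Request:
arm_command --pt "1 0 0.4 0 0" --pt "1 0 0.4 0 0" --pt "1 0 0.4 12 0" --pt "1 0 0.4 24 0" --pt "1 0 0.4 32 0" --pt "0.8 0 0.4 32 0" --pt "0.6 0 0.4 32 0" --pt "0.4 0 0.4 32 0" --pt "0.4 0 0.4 32 0" --pt "0.4 0 0.4 32 0" --pt "0.4 0 0.4 32 0" --force 40

```text
clock: 22.2
eef_pos: [518.8, 45.7, 73.0]
eef_rot: [-3.141, 0.0, -2.845]
wrist_force: [-0.7, -0.0, 1.6]
finger_gap: 49.2
finger_force: 40.0
```

Request:
arm_command --pt "0.4 0 0 1.2 0" --pt "0.4 0 0 2.4 0" --pt "0.4 0 0 3.4 0" --pt "0.4 0 0 3.4 0"

```text
clock: 22.7
eef_pos: [519.0, 45.7, 70.2]
eef_rot: [-3.141, 0.001, -2.845]
wrist_force: [-3.1, 0.1, 9.2]
finger_gap: 49.2
finger_force: 40.0
```

Request:
arm_command --pt "0.4 0 0 0.2 6" --pt "0.4 0 0 0.2 12" --pt "0.4 0 0 0.2 18" --pt "0.4 0 0 0.2 24" --pt "0.4 0 0 0.2 30" --pt "0.4 0 0 0.2 34" --pt "0.4 0 0 0.2 34"

```text
clock: 23.58
eef_pos: [519.1, 46.0, 70.1]
eef_rot: [3.141, 0.001, 2.844]
wrist_force: [-3.5, 2.5, 10.2]
finger_gap: 49.0
finger_force: 40.0
```

```bash
python3 -c "
from h import *
s=monitor.read_state();print(s['moment'],s['wrist_force'],s['eef_pos'],s['eef_rot'])"
```

```text
[0.54488296 0.55577755 0.59888456] [-3.4914346   2.53456521 10.22717365] [519.05824406  45.9978072   70.09035587] [3.14099869e+00 1.02917906e-03 2.84428550e+00]
```

Request:
arm_command --pt "0.4 0 0 -0.5 -1" --pt "0.4 0 0 -2 -1" --pt "0.4 0 0 -4 -1" --pt "0.6 0 0 -4 -1" --pt "0.9 0 0 -4 -1" --pt "1 0 0 -4 -1" --pt "1 0 0 -4 -1" --pt "1 0 0 -4 -1"

```text
clock: 24.58
eef_pos: [518.7, 45.7, 73.2]
eef_rot: [-3.142, -0.0, 2.862]
wrist_force: [-0.7, 0.7, 0.2]
finger_gap: 92.0
finger_force: 0.0
```

Request:
arm_command --pt "1 0 0 -30 0" --pt "1 0 0 -80 0" --pt "1 0 0 -130 0" --pt "1 0 0 -150 0" --pt "1 60 0 -150 0" --pt "1 120 0 -150 0" --pt "1 160 0 -150 0" --pt "1 160 0 -150 0"

```text
clock: 25.58
eef_pos: [363.6, 90.3, 223.8]
eef_rot: [3.141, 0.001, 2.863]
wrist_force: [0.7, -0.1, -0.0]
finger_gap: 93.9
finger_force: 0.0
```

```bash
python3 - <<'E'
from h import *
s=monitor.read_state();print(s['eef_pos'],s['wrist_force'],s['clock'])
S=imaging.camera("side");b=S["img"][:,:,::-1]
o=np.array([308,187])
for z in(82,90,98): print(z,[((proj(S,[[518.7+25*np.cos(a),45.7+25*np.sin(a),z]])[0]-o)*6).round() for a in(-2.2,.95)])
print([((proj(S,[[518.7,45.7,z]])[0]-o)*6).round() for z in (93,101,121)])
cv2.imwrite("pics/c7.png",cv2.resize(b[187:287,308:388],(480,600),interpolation=cv2.INTER_CUBIC))
E
```

```text
[363.61473012  90.33908327 223.79137712] [ 0.69199442 -0.12851231 -0.02504457] 25.575
82 [array([210., 309.]), array([206., 190.])]
90 [array([211., 291.]), array([206., 172.])]
98 [array([212., 272.]), array([207., 154.])]
[array([209., 223.]), array([210., 205.]), array([212., 157.])]
```

View pics/c7.png

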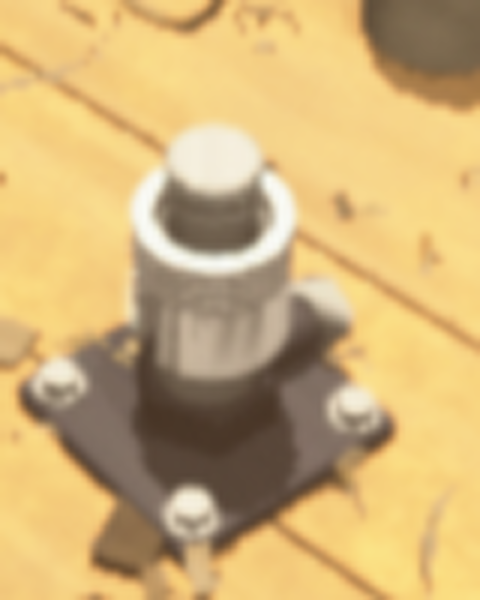

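The rim's front edge is at row 272, where a rim at 98 mm height should appear. The head centre is at about (213,158), which matches 121 mm. So the sleeve is fully forward, the plug is seated, and the robot is clear.

```bash
python3 -c "
from h import *
print(job.sign_off())"
```

```text
the job is handed in; nothing more can be done
None
```

The job is handed in at about 26 s: the plug is seated (wrist force about 16.5 N at the seat, under the 30 N limit), the sleeve is unparked and fully forward by camera, and the jar, pot and tin were not touched.

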